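Shift the carving drive into third

TASK

Put the bench carving drive into third gear: with the shut fingertips or the outside of the fingers, push the gear lever into the neutral channel, across to the right end of it, then forward (away from the robot) until it is fully home in the third forward slot counted from the left. Only push the lever, never grip it or force it hard, and do not let it dip into the middle slots or the rear right slot on the way. Leave the things standing round the drive where they are and finish clear of the lever.

Things in the scene. Friction and masses are not known exactly. Their poses are not given: they have to be found in the camera images.
- gearbox: grey housing of the carving drive, bolted to the bench; origin under its centre on the bench, x forward (away from the robot, within 0.25 rad), y left, z up. Foot 150 (x) x 172 (y) mm; steel gate plate on top 134 x 152 mm, its top 100 mm up. A motor, 88 mm high, stands out on the left to y = +154 mm, a shaft outlet on the right to y = -108 mm
- gate (a point): centre of the gate on top of the plate; axes as the housing's. Neutral channel along y at x = 0, 18 mm wide, 78 mm long, crossed by three slots along x at y = +30, 0, -30 mm, 18 mm wide, ending at x = +34 and -34 mm (three forward, three rear), rounded tongues between them. One, two, three small rivets mark the forward slots from left to right
- third_slot (a point): point on top of the plate where the rod's axis stands when the lever is home in the third forward slot, the right-hand one
- lever: gear lever: 12 mm steel rod with a ball knob. Origin at its pivot, 6 mm above the bench in mid housing; z along the rod. Swings sideways and fore-and-aft. Starts in the left column, anywhere from the forward left slot through neutral to the rear left slot. Stays where it is left (friction, no spring; 1 to 2 N at the knob moves it); the gate's walls stop it
- knob (a point): centre of the black ball knob, 36 mm diameter, 180 mm up the rod (186 mm above the bench when upright). Moves about 57 mm sideways from column to column and about 50 mm from neutral to a slot's end; up to about 18 mm lower at the ends of the outer slots
- gear_across (a joint): sideways tilt of the lever, rad, positive to the right (box -y): about -0.32 left column, 0 middle, +0.32 right column (third slot)
- gear_fore (a joint): fore-and-aft tilt of the lever, rad, positive forward (box +x): 0 is the neutral channel, about +0.28 home at the end of a forward slot, -0.28 of a rear one
- steel_tumbler: steel tumbler, 74 mm diameter, 88 mm high, origin under its centre; leave alone
- stamp_blank: round wooden blank, 65 mm diameter, 35 mm high, origin under its centre; leave alone
- wax_tin: flat round tin, 73 mm diameter, 26 mm high, origin under its centre; leave alone
- sanding_block: wooden sanding block, 78 x 99 x 32 mm, origin under its centre; leave alone

How it is judged:
On the way, in this order (a step that is already met when the one before it is completed fails the run):
1. the lever has come across to the right end of the neutral channel (value of joint gear_across above 0.25 rad and value of joint gear_fore between -0.12 and 0.12 rad), for 0.05 s.
2. the lever is fully forward in the third slot (value of joint gear_across above 0.26 rad and value of joint gear_fore above 0.235 rad), for 0.2 s.
At the end, for the whole second after the job is handed in: The lever rests in the third forward slot (right column): sideways tilt over 0.26 rad and forward tilt over 0.235 rad (the slot's end is about 0.28), at rest, and the four loose things are within 20 mm of where they stood (all of step 2 and velocity of joint gear_fore between -0.05 and 0.05 rad/s and distance of each of steel_tumbler, stamp_blank, wax_tin, sanding_block from where it was at the start of the episode below 0.02 m); the robot touches nothing.
It fails at once if the lever dips into a middle slot (value of joint gear_across between -0.16 and 0.16 rad and (value of joint gear_fore above 0.15 rad or value of joint gear_fore below -0.15 rad)).
It fails at once if the lever goes into the rear right slot (value of joint gear_across above 0.16 rad and value of joint gear_fore below -0.15 rad).
It fails at once if the lever is gripped or forced (over 35 N between fingers and lever) (contact force between the fingers and lever above 35 N).
It fails at once if one of the four loose things is moved more than 30 mm or lifted (distance of any of steel_tumbler, stamp_blank, wax_tin, sanding_block from where it was at the start of the episode above 0.03 m).
It also fails if it takes over 51 s, if anything falls off the work surface, if the arm or the gripper's body presses on something with over 40 N, if the wrist force passes 120 N, or if a joint passes its speed limit or range.

ROBOT

A 6-joint arm with a two-finger parallel gripper is mounted at the origin on a cart in front of the work surface, level with it; the furniture and walls round the work are solid. World frame = base frame: x ahead of the robot, y to its left, z up, the work surface at z = 0. Lengths are in m, angles in rad, forces in N, time in s.
With the tool pointing down it reaches from about 0.275 to 0.725 m from the base axis. Payload 15.9 kg.
Tool frame: the origin (TCP) lies midway between the tips of the shut fingers; the grasp point (between the pads) lies 19 mm behind it; z points along the fingers, y is the line along which they close (so a half turn about z gives the same grasp; the last joint's range is limited). The gripper opens to 85 mm and grips with 20 to 120 N. Pads are 22 mm wide; open, the fingers measure 114 mm over their backs; the gripper's body (76 mm by 85 mm) begins 54 mm behind the grasp point. The pads swing forward as they close: fully open they stand 13 mm farther back than shut.
Start: joints at [1.344, 0.213, -0.034, 1.323, 0, 1.571], TCP at [0.112, 0.487, 0.231] pointing down, gripper open.
Joint ranges: [-2.98, 2.98], [-0.74, 1.72], [-1.14, 1.35], [-2.1, 2.04], [-1.57, 1.44], [-3.14, 3.14]. Speed limits (rad/s): [1.89, 1.89, 2.39, 2.57, 3.14, 3.14].

INTERFACE

Orientations are given as [roll, pitch, yaw] about the fixed x, y, z axes, in that order (R = Rz(yaw) Ry(pitch) Rx(roll)).
In Python, from rig import arm, imaging gives the robot as it stands. Calls block until the motion is done:
- arm.move_ptp(position, orientation): joint-space move of the TCP to a pose.
- arm.move_straight(position, rot=None, feed=0.15, force_limit=None): straight line of the TCP; rot=None keeps the orientation; feed is the mean speed in m/s. With force_limit (N) it stops when the force on the tool has changed by that much, and returns True; else False.
- arm.goto_joints(angles): joint-space move.
- arm.release() and arm.grab(squeeze=None): open the fingers fully, or close them until they stop; squeeze is the grip in N (None keeps the last).
- arm.pause(seconds).
- arm.inverse_kinematics(position, orientation): joint angles nearest the present ones, or None.
- arm.read_state(): the state.
- imaging.read_camera(name): name is "scene" or "top" or "wrist"; returns (picture, depth): 384x512x3 uint8, red, green, blue; 384x512 float32, m along the optical axis (not along the pixel's ray), 0 where there is no reading.
- imaging.camera_info(name): a dict with "intrinsics" (3x3 intrinsics, pixels), "k1" (the pictures are not rectified: a ray, as slopes to the right and down, at radius r is drawn at 1 + k1 r^2 times it, then the intrinsics apply), "R" (3x3) and "t" (3): a world point X has camera coordinates R X + t. Camera axes: x right, y down, z forward; pixel columns grow to the right and rows downward; lengths in m; the calibration is good to about 2 mm. A picture is of the moment at which its call begins: read the wrist's pose just before it. camera_info takes no time and is no camera call; for the wrist camera it gives the pose at the moment of the call.
A pose or a line that the arm cannot do raises arm.PlanningError and nothing moves.
- arm.job_done(): hands the job in, once; it reports no verdict.
The state is a dict: "time_s": time; "qpos": joint angles; "dq": joint speeds; "joint_efforts": joint torques, N m; "position": TCP position; "orientation": TCP orientation; "wrist_force": force on the tool from outside, world axes, zero at the start; "ft_torque": the same for the moment, N m; "gripper_width": finger opening in m.
Only numpy, scipy, OpenCV 4.12 (cv2) and the standard library are available. Lean on these libraries where they do the work, as an engineer would, in place of code of your own. Each camera call takes 0.05 s, during which the arm holds its last target. There are 200 camera calls.

## Working session

There is one attempt and no reset: what is moved stays moved. The work goes in short steps, each a Python script; the robot and the scene stay as the last script left them, time stands still between calls to the robot, and variables do not carry over. Pictures are saved under pics/ and viewed, on a budget of 10 in all, crops included, one or two more only if the job needs it, and the job is handed in when it is done.

```bash
ls; mkdir -p pics
python3 - <<'E'
from rig import arm, imaging
import cv2,numpy as np,pickle
d={}
for n in("scene","top","wrist"):
    i=imaging.camera_info(n); p,z=imaging.read_camera(n); d[n]=(p,z,i)
    print(n,i)
pickle.dump(d,open('d0.pkl','wb'))
for n in("scene","top"): cv2.imwrite(f'pics/{n}0.png',d[n][0][...,::-1])
print(arm.read_state())
E
```

```text
pics
scene {'intrinsics': array([[411.58081782,   0.        , 261.29916714],
       [  0.        , 411.58081782, 189.41430127],
       [  0.        ,   0.        ,   1.        ]]), 'k1': 0.007521309562190321, 'R': array([[ 0.94584219,  0.32376876, -0.02358674],
       [ 0.18819335, -0.60607923, -0.77282031],
       [-0.2645105 ,  0.72652719, -0.63418643]]), 't': array([-0.53886607,  0.01467064,  1.42340955])}
top {'intrinsics': array([[351.11114234,   0.        , 258.04218694],
       [  0.        , 351.11114234, 190.3520211 ],
       [  0.        ,   0.        ,   1.        ]]), 'k1': -0.058253336649368825, 'R': array([[-8.22464480e-04, -9.99742591e-01, -2.26732366e-02],
       [-9.91655807e-01,  3.73822725e-03, -1.28859561e-01],
       [ 1.28911149e-01,  2.23780644e-02, -9.91403620e-01]]), 't': array([0.00966995, 0.57580535, 1.33934748])}
wrist {'intrinsics': array([[338.80066495,   0.        , 257.59574503],
       [  0.        , 338.80066495, 187.72384978],
       [  0.        ,   0.        ,   1.        ]]), 'k1': -0.07674596546033662, 'R': array([[ 2.25643410e-01,  9.74209922e-
[... 192 characters left out ...]
3])}
{'time_s': 0.15, 'qpos': array([ 1.34402604e+00,  2.13290553e-01, -3.48674259e-02,  1.32350532e+00,
        9.61985340e-07,  1.57076338e+00]), 'dq': array([ 4.07896324e-05, -1.26891618e-03,  2.03352036e-03,  5.30713005e-04,
       -7.25355985e-04, -1.78774618e-03]), 'joint_efforts': array([-2.65224289e-04, -6.86408830e+01,  4.87248302e+01,  1.30940188e-02,
       -1.06193918e-04, -1.79511198e-05]), 'position': array([0.11235941, 0.48695561, 0.23092501]), 'orientation': array([-3.14072568e+00, -9.90548112e-07,  2.91485531e+00]), 'wrist_force': array([ 0.1265846 ,  0.06715874, -0.19877582]), 'ft_torque': array([ 0.00639318, -0.036864  , -0.04462471]), 'gripper_width': 0.08554141988262767}
```

View pics/top0.png

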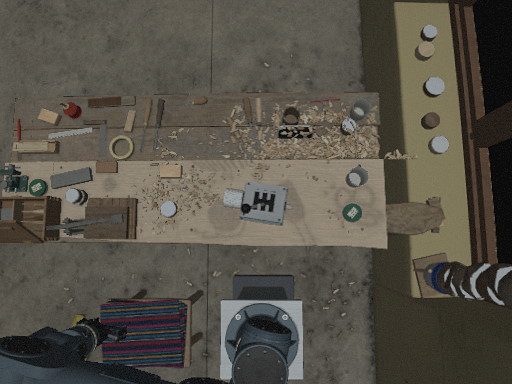

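View pics/scene0.png

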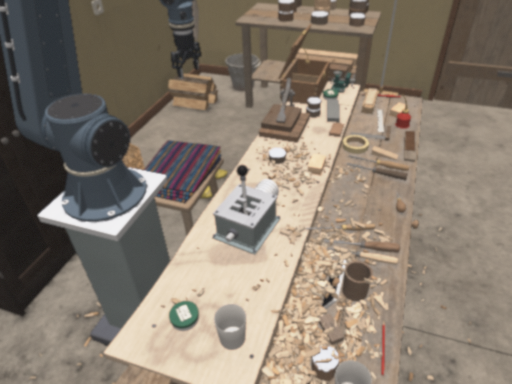

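Top view: gearbox at about (264,203), black knob at (246,209), meaning left column and towards the rear. Tumbler is at (357,177) and tin at (352,213). Next I measure plate and knob from depth in both fixed views.

```bash
cat > h.py <<'E'
import numpy as np,cv2
def cloud(p,z,i):
    K,k1,R,t=i['intrinsics'],i['k1'],i['R'],i['t']
    h,w=z.shape; u,v=np.meshgrid(np.arange(w),np.arange(h))
    D=np.array([k1,0,0,0,0.])
    n=cv2.undistortPoints(np.stack([u,v],-1).reshape(-1,1,2).astype(float),K,D).reshape(h,w,2)
    c=np.dstack([n[...,0]*z,n[...,1]*z,z])
    return (c-t)@R
def proj(X,i):
    return cv2.projectPoints(np.atleast_2d(X).astype(float),cv2.Rodrigues(i['R'])[0],i['t'],i['intrinsics'],np.array([i['k1'],0,0,0,0.]))[0].reshape(-1,2)
def look(p,z,i,c,verbose=True):
    """plate rect + knob + channel; c approx box centre (xy)"""
    W=cloud(p,z,i); near=(z>0)&(np.hypot(W[...,0]-c[0],W[...,1]-c[1])<.16)
    pl=near&(abs(W[...,2]-.1)<.006)
    r=cv2.minAreaRect(W[pl][:,:2].astype(np.float32)*1000)
    dark=p.max(2)<70
    kn=near&(W[...,2]>.14)&dark
    K=W[kn]
    from scipy.optimize import least_squares
    s=least_squares(lambda q:np.linalg.norm(K-q,axis=1)-.018,K.mean(0)-[0,0,.01],loss='soft_l1',f_scale=.002)
    print('plate',pl.sum(),r,'knob n',kn.sum(),'sphere',s.x.round(4),np.sqrt(np.mean(s.fun**2)).round(4),'top z',K[:,2].max())
    return W
E
python3 - <<'E'
import pickle,numpy as np; from h import *
d=pickle.load(open('d0.pkl','rb'))
W=cloud(*d['top']);print(W[203,270],W[190,235],W[209,246],W[177,357],W[213,352],W[209,168],W[171,170])
for n in('top','scene'): look(*d[n],W[203,265][:2])
i=d['wrist'][2]; print('wristcam pos',-i['R'].T@i['t'],'dir',i['R'][2])
E
```

```text
[ 0.52800597 -0.03851897  0.01488174] [0.5726556  0.09557037 0.07473553] [0.49107833 0.04669749 0.18938334] [ 0.63383829 -0.39127634 -0.00145884] [ 0.48650308 -0.35913206  0.02626053] [0.50339683 0.36332009 0.03488338] [0.65584688 0.36078059 0.03272076]
plate 1057 ((526.01904296875, -14.7657470703125), (151.89028930664062, 134.25634765625), 81.2037124633789) knob n 78 sphere [0.495  0.0487 0.1717] 0.0023 top z 0.19414393593073512
plate 1398 ((526.669189453125, -10.987655639648438), (160.7770538330078, 136.68833923339844), 81.35347747802734) knob n 64 sphere [0.4956 0.0511 0.1712] 0.0018 top z 0.19007529518029914
wristcam pos [0.03259297 0.50565223 0.37338685] dir [ 0.30861507 -0.07175339 -0.94847677]
```

Plate rectangle is 151.9 × 134.3 mm (nominal 152 × 134), with centre (0.526, -0.013) and yaw -0.153. The knob is 0.180 m from the pivot, as it should be: fore ≈ -0.24, across ≈ -0.34, so it sits in the rear left slot. First push: forward to neutral.

```bash
cat > m.py <<'E'
from rig import arm, imaging
from h import *
import sys
C=np.array([.5263,-.0135]); Y=-.1525; c,s=np.cos(Y),np.sin(Y)
RB=np.array([[c,-s],[s,c]]); RPY=[np.pi,0,Y]
def w(bx,by,z): return [*(C+RB@[bx,by]),z]
def st(bx,by,z,**k):
    r=arm.move_straight(w(bx,by,z),**k); S=arm.read_state()
    f=S['wrist_force']; fb=RB.T@f[:2]
    print('t%.2f'%S['time_s'],'stop',r,'box',(RB.T@(S['position'][:2]-C)).round(4),S['position'][2].round(3),'F',fb.round(2),f[2].round(2)); return r
def knob(name='scene',save=None):
    i=imaging.camera_info(name); p,z=imaging.read_camera(name); W=cloud(p,z,i)
    if save: cv2.imwrite(save,p[...,::-1])
    b=(W[...,:2]-C)@RB
    m=(z>0)&(abs(b[...,0])<.085)&(abs(b[...,1])<.095)&(W[...,2]>.14)&(W[...,2]<.212)&(p.max(2)<70)
    K=W[m]
    if len(K)<15: print(name,'knob unseen',len(K)); return
    from scipy.optimize import least_squares
    q=least_squares(lambda q:np.linalg.norm(K-q,axis=1)-.018,K.mean(0)-.01*(-i['R'].T@i['t']-K.mean(0))/np.linalg.norm(-i['R'].T@i['t']-K.mean(0)),loss='soft_l1',f_scale=.002)
    x=q.x; kb=RB.T@(x[:2]-C); h=x[2]-.006
    print(name,len(K),'rms',np.sqrt(np.mean(q.fun**2)).round(4),'knob box',kb.round(4),x[2].round(4),'r',np.linalg.norm([*kb,h]).round(4),'fore',np.arctan2(kb[0],h).round(3),'across',np.arctan2(-kb[1],h).round(3))
E
python3 - <<'E'
from m import *
arm.grab()
arm.move_ptp(w(-.088,.059,.27),RPY)
knob('scene');knob('top')
st(-.088,.059,.152)
st(-.05,.059,.152,feed=.05,force_limit=8)
knob('scene','pics/s1.png' and None);knob('top')
st(-.034,.059,.152,feed=.04,force_limit=8)
knob('scene','pics/s1.png');knob('top');knob('wrist','pics/w1.png')
E
```

```text
scene 63 rms 0.0019 knob box [-0.0408  0.0596] 0.172 r 0.1811 fore -0.241 across -0.345
top knob unseen 0
t5.62 stop False box [-0.0876  0.0591] 0.153 F [-0.01 -0.2 ] -0.34
t6.53 stop False box [-0.0501  0.0589] 0.152 F [-0.19  0.68] -0.26
scene 134 rms 0.0068 knob box [-0.031   0.0456] 0.1925 r 0.1945 fore -0.164 across -0.24
top knob unseen 0
t7.18 stop False box [-0.0339  0.0589] 0.152 F [-0.66 -0.14] -0.06
scene 127 rms 0.0066 knob box [-0.0148  0.0441] 0.1914 r 0.1911 fore -0.08 across -0.234
top knob unseen 0
wrist 18038 rms 0.0112 knob box [-0.0164  0.0591] 0.1972 r 0.2008 fore -0.086 across -0.3
```

Run:
```python
import cv2,numpy as np
a=cv2.imread('pics/s1.png')[130:260,180:310]; b=cv2.imread('pics/w1.png')
cv2.imwrite('pics/c1.png',np.hstack([cv2.resize(a,(384,384),interpolation=2),cv2.resize(b,(400,300)).copy() if 0 else cv2.copyMakeBorder(cv2.resize(b,(400,300)),42,42,0,0,0)]))
```

```text
(no output)
```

View pics/c1.png

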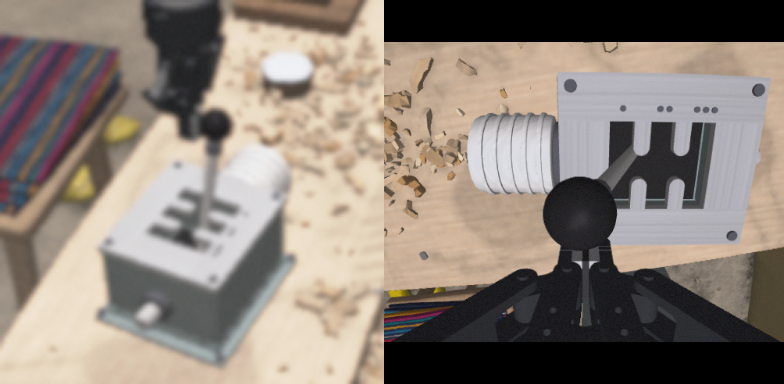

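Wrist view: shut fingertips rest against the back of the knob, which is at about (196,171) in the right-hand panel. The rod is in the left column a little behind the channel, and the rivets read 1-2-3 from left to right. The dark fingers spoiled the knob fit, so I'll use the knob's circle in the wrist picture.

```bash
cat >> m.py <<'E'
def kw(save=None):
    i=imaging.camera_info('wrist'); p,z=imaging.read_camera('wrist')
    if save: cv2.imwrite(save,p[...,::-1])
    g=cv2.medianBlur(cv2.cvtColor(p,cv2.COLOR_RGB2GRAY),5)
    cs=cv2.HoughCircles(g,cv2.HOUGH_GRADIENT,1,20,param1=80,param2=18,minRadius=22,maxRadius=65)
    W=cloud(p,z,i); o=-i['R'].T@i['t']
    for u,v,r in ([] if cs is None else cs[0]):
        a=int(round(v)),int(round(u))
        if not(0<=a[0]<384 and 0<=a[1]<512) or z[a]<=0 or g[a]>70: continue
        P=W[a]; d=(P-o)/np.linalg.norm(P-o); x=P+.018*d; re=.018/np.linalg.norm(x-o)*i['intrinsics'][0,0]
        kb=RB.T@(x[:2]-C); h=x[2]-.006; L=np.linalg.norm([*kb,h])
        if abs(L-.18)<.008 and abs(r/re-1)<.2:
            f=np.arctan2(kb[0],h),np.arctan2(-kb[1],h)
            print('wrist px',(u,v,r),'knob',kb.round(4),x[2].round(4),'L',L.round(4),'fore %.3f across %.3f'%f); return f
    print('no knob',cs)
E
python3 - <<'E'
from m import *
kw()
st(-.030,.059,.152,feed=.04,force_limit=8); kw()
E
```

```text
wrist px (np.float32(250.5), np.float32(218.5), np.float32(47.4)) knob [-0.0047  0.0622] 0.1764 L 0.1814 fore -0.027 across -0.350
t7.63 stop False box [-0.0298  0.059 ] 0.152 F [-0.15  0.36] 0.99
wrist px (np.float32(251.5), np.float32(221.5), np.float32(47.4)) knob [-0.0025  0.0615] 0.1755 L 0.1803 fore -0.015 across -0.348
```

Run:
```python
from m import *
st(-.0285,.059,.152,feed=.04,force_limit=8)
st(-.045,.059,.152); st(-.045,.059,.23,feed=.25); st(-.002,.11,.23,feed=.25); kw()
st(-.002,.11,.152,feed=.2); st(-.002,.085,.152,feed=.05,force_limit=8); kw()
st(-.002,.065,.152,feed=.05,force_limit=8); kw('pics/w2.png')
```

```text
t7.93 stop False box [-0.0285  0.059 ] 0.152 F [-1.46  0.44] -0.42
t8.19 stop False box [-0.0453  0.059 ] 0.152 F [-0.06 -0.4 ] -0.38
t8.65 stop False box [-0.0442  0.0591] 0.231 F [-0.86 -0.19] -1.66
t9.07 stop False box [-0.0022  0.1103] 0.228 F [-0.02 -0.8 ] 0.03
wrist px (np.float32(336.5), np.float32(210.5), np.float32(28.9)) knob [-0.0002  0.0624] 0.1783 L 0.1832 fore -0.001 across -0.348
t9.66 stop False box [-0.0021  0.1096] 0.153 F [0.18 0.07] -0.73
t10.31 stop False box [-0.002   0.0848] 0.152 F [ 0.42 -0.12] -0.03
wrist px (np.float32(337.5), np.float32(284.5), np.float32(45.5)) knob [-0.0011  0.0526] 0.178 L 0.1799 fore -0.006 across -0.297
t10.57 stop True box [-0.0018  0.0826] 0.152 F [0.49 2.22] 5.04
wrist px (np.float32(335.5), np.float32(287.5), np.float32(46.7)) knob [-0.002   0.0514] 0.1794 L 0.1809 fore -0.011 across -0.288
```

View pics/w2.png

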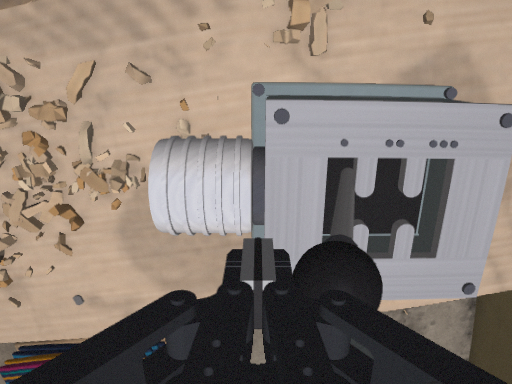

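Wrist view: knob at (337,287) sits against the right finger, under the gripper's splayed linkage at (355,320), which explains the upward 5 N. I'll turn the tool 90° so the flat 22 mm side pushes sideways, as it did cleanly in the first push.

Run:
```python
from m import *
st(-.002,.105,.152); st(-.002,.11,.24,feed=.25)
R2=[np.pi,0,Y-np.pi/2]
arm.move_ptp(w(0,.105,.24),R2); kw()
st(0,.105,.158,feed=.2); kw()
for y in (.07,.05,.03,.015,0):
    if st(0,y,.158,feed=.05,force_limit=8): break
    f=kw('pics/w3_%d.png'%(y*1000))
    if f is None or abs(f[0])>.06: break
```

```text
t10.93 stop False box [-0.0022  0.1054] 0.152 F [ 0.84 -0.59] -0.72
t11.43 stop False box [-0.0018  0.1097] 0.24 F [-1.05 -0.89] -0.55
wrist px (np.float32(259.5), np.float32(123.5), np.float32(31.4)) knob [-0.0021  0.0517] 0.1779 L 0.1796 fore -0.012 across -0.292
t13.43 stop False box [0.0002 0.1051] 0.159 F [-0.14 -0.53] 0.13
wrist px (np.float32(259.5), np.float32(152.5), np.float32(49.6)) knob [-0.0011  0.0509] 0.1794 L 0.1807 fore -0.007 across -0.285
t14.32 stop False box [-0.    0.07] 0.158 F [-0.21  0.83] 0.13
wrist px (np.float32(257.5), np.float32(220.5), np.float32(47.9)) knob [-0.0006  0.0415] 0.1817 L 0.1806 fore -0.004 across -0.232
t14.93 stop False box [-0.      0.0496] 0.158 F [0.13 0.51] -1.03
wrist px (np.float32(255.5), np.float32(223.5), np.float32(51.1)) knob [0.0001 0.0212] 0.1853 L 0.1806 fore 0.001 across -0.118
t15.53 stop False box [0.     0.0297] 0.158 F [0.5  0.24] -0.57
wrist px (np.float32(258.5), np.float32(224.5), np.float32(48.9)) knob [-0.0006  0.0012] 0.1855 L 0.1795 fore -0.004 across -0.007
t16.02 stop False box [-0.      0.0146] 0.158 F [-0.26  1.23] 0.26
wrist px (np.float32(259.5), np.float32(223.5), np.float32(48.9)) knob [-0.0014 -0.0136] 0.1849 L 0.1794 fore -0.008 across 0.076
t16.52 stop False box [ 0.0001 -0.0004] 0.158 F [ 0.43 -0.93] 0.03
wrist px (np.float32(258.5), np.float32(220.5), np.float32(47.7)) knob [-0.0006 -0.0289] 0.1819 L 0.1782 fore -0.003 across 0.163
```

Run:
```python
from m import *
for y in (-.015,-.026,-.031):
    r=st(0,y,.158,feed=.04,force_limit=8); f=kw()
    if r or f is None or abs(f[0])>.06: break
arm.pause(.1)
st(0,y+.02,.158); st(0,y+.02,.24,feed=.25); kw()
arm.move_ptp(w(-.06,-.057,.24),RPY); kw()
st(-.06,-.057,.158,feed=.2); kw('pics/w4.png')
```

```text
t17.10 stop False box [ 0.     -0.0152] 0.158 F [-0.19 -0.21] 0.46
wrist px (np.float32(259.5), np.float32(217.5), np.float32(46.6)) knob [-0.0014 -0.044 ] 0.1805 L 0.1799 fore -0.008 across 0.247
t17.57 stop False box [ 0.     -0.0263] 0.158 F [-0.33  0.02] -0.44
wrist px (np.float32(259.5), np.float32(215.5), np.float32(46.2)) knob [-0.0014 -0.0541] 0.1765 L 0.1789 fore -0.008 across 0.307
t17.83 stop True box [-0.0002 -0.0298] 0.158 F [0.92 5.95] 1.5
wrist px (np.float32(258.5), np.float32(217.5), np.float32(47.2)) knob [-0.0008 -0.0564] 0.1749 L 0.1781 fore -0.005 across 0.322
t18.26 stop False box [-0.     -0.0106] 0.158 F [ 0.35 -0.38] 0.78
t18.73 stop False box [ 0.0004 -0.0114] 0.241 F [ 0.39 -0.2 ] -1.31
wrist px (np.float32(259.5), np.float32(133.5), np.float32(29.1)) knob [-0.0015 -0.0579] 0.1757 L 0.1793 fore -0.009 across 0.329
wrist px (np.float32(259.5), np.float32(112.5), np.float32(30.2)) knob [-0.0002 -0.0581] 0.1757 L 0.1794 fore -0.001 across 0.330
t20.86 stop False box [-0.0598 -0.057 ] 0.159 F [-0.13  0.07] 0.2
wrist px (np.float32(261.5), np.float32(136.5), np.float32(48.3)) knob [-0.0006 -0.0583] 0.1749 L 0.1787 fore -0.004 across 0.332
```

Run:
```python
from m import *
st(-.06,-.057,.15)
for x in (-.02,0,.014,.03):
    r=st(x,-.057,.15,feed=.04,force_limit=8); f=kw()
    if r or f is None: break
```

```text
t21.16 stop False box [-0.0597 -0.057 ] 0.151 F [-0.5  -0.15] 0.32
t22.31 stop False box [-0.0201 -0.057 ] 0.15 F [-1.46 -0.2 ] -1.28
wrist px (np.float32(260.5), np.float32(222.5), np.float32(47.7)) knob [ 0.0079 -0.0575] 0.1751 L 0.1788 fore 0.047 across 0.328
t23.01 stop False box [ 0.0002 -0.057 ] 0.15 F [0.08 0.1 ] 0.33
wrist px (np.float32(259.5), np.float32(219.5), np.float32(46.6)) knob [ 0.0283 -0.0576] 0.1733 L 0.1792 fore 0.168 across 0.331
t23.56 stop False box [ 0.0144 -0.057 ] 0.15 F [ 0.3  -0.08] 0.56
wrist px (np.float32(255.5), np.float32(217.5), np.float32(46.3)) knob [ 0.0419 -0.056 ] 0.1702 L 0.1785 fore 0.250 across 0.329
t23.91 stop True box [ 0.0206 -0.057 ] 0.149 F [-3.49  0.06] 1.65
wrist px (np.float32(253.5), np.float32(216.5), np.float32(46.7)) knob [ 0.0486 -0.0552] 0.1683 L 0.1782 fore 0.291 across 0.328
```

Stopped by the slot's end: fore ≈ 0.29, across ≈ 0.33. I'll back off, lift clear and check.

Run:
```python
from m import *
arm.pause(.3)
st(-.02,-.057,.15,feed=.08); st(-.03,-.057,.25,feed=.2); kw('pics/w5.png')
st(-.15,.05,.30,feed=.2); knob('scene','pics/s5.png'); arm.pause(.3)
import pickle
a=pickle.load(open('d0.pkl','rb')); p,z=imaging.read_camera('top')
W0=cloud(*a['top']); 
for v,u in((177,357),(213,352),(209,168),(171,170)):
    s=np.s_[v-14:v+15,u-14:u+15]; print((v,u),cv2.phaseCorrelate(a['top'][0][s].mean(2),p[s].mean(2)))
b=cv2.imread('pics/w5.png'); sc=cv2.imread('pics/s5.png')[130:260,180:310]
cv2.imwrite('pics/c5.png',np.hstack([cv2.resize(sc,(384,384)),cv2.copyMakeBorder(cv2.resize(b,(400,300)),42,42,0,0,0)]))
```

```text
t24.91 stop False box [-0.0196 -0.057 ] 0.15 F [ 0.87 -0.17] 0.66
t25.56 stop False box [-0.0299 -0.057 ] 0.249 F [ 0.03 -0.56] 0.55
wrist px (np.float32(255.5), np.float32(76.5), np.float32(27.4)) knob [ 0.0505 -0.0556] 0.169 L 0.1795 fore 0.300 across 0.329
t26.60 stop False box [-0.1498  0.0497] 0.3 F [0.77 0.41] -0.27
scene 104 rms 0.0016 knob box [ 0.05   -0.0562] 0.1695 r 0.1799 fore 0.297 across 0.331
(177, 357) ((0.08439239784232377, 0.053880115533962325), 0.9974052046301076)
(213, 352) ((-0.05101815160348977, -0.018336154632342172), 0.9828971388322669)
(209, 168) ((-0.025831835617843524, 0.04277005989566263), 0.9902699812543734)
(171, 170) ((0.03263506448086417, -0.007997453588746595), 0.9745712883999145)
```

View pics/c5.png

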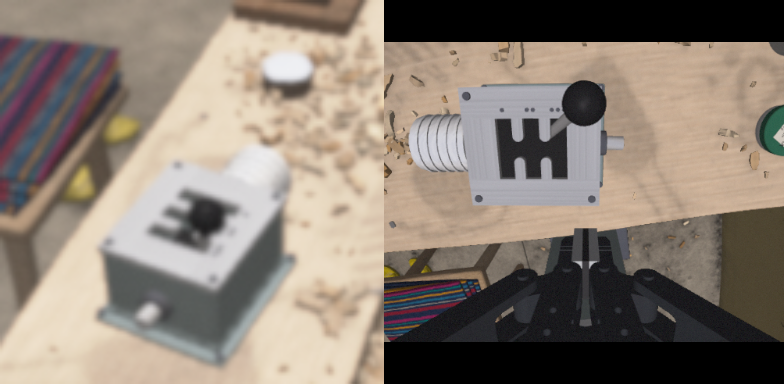

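The lever stands in the third (right) forward slot, with the knob at (584,103) in the wrist panel. The gripper is clear and the loose things haven't moved.

```bash
python3 -c "
from rig import arm
arm.job_done()"
```

```text
the job is handed in; nothing more can be done
```

The lever is fully home in the third forward slot, and I handed the job in at about 27 s of the 51 s allowed. The hand-in itself gives no verdict.

With shut fingers I pushed it forward from the rear left slot to neutral, across to the right end of the channel, then forward until the slot's end stopped it.

**Lever position:** the last checks gave forward tilt about 0.30 rad and sideways tilt about 0.33 rad. The wrist and scene cameras agreed to within 0.003 rad. Both tilts read slightly over their nominal values (0.28 and 0.32), within the calibration error.

**Neutral crossing:** forward tilt stayed within ±0.01 rad in every check on the way across.

**Loose things:** the four loose things shifted less than 0.1 pixel in the top picture, well under 1 mm.

**Clearance:** the gripper finished clear of the lever.

**Problems on the way:**
- My first sideways push stopped at its 8 N limit, probably because the knob caught under the gripper linkage. I turned the tool 90° and the push then went cleanly.
- Early knob positions taken while the fingers touched it were spoiled by the dark fingers, so I used the knob's circle in the wrist picture instead.

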